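# Break the lid stay and close the orange tool case

### The job

Close the orange tool case on the bike bench: its lid is propped open by a locked folding stay, so first press the green knuckle at the stay's knee to break the lock, then lower the lid until it is fully shut, and let go. Leave the blue case open with its stay locked.

Things in the scene. Friction and masses are not known exactly. Their poses are not given: they have to be found in the camera images.
- orange: The open orange tool case, fixed to the bench: 240 mm long (x), 190 mm deep (y), rim 110 mm above the bench. Origin: middle of its underside; x along the hinge, y from its front to its hinge side, z up. The lid's hinge line runs at y = +95 mm, z = 110 mm. The stay stands inside, at x = -70 mm, from the front rim up to the standing lid.
- orange_knee (a point): Centre of the green knuckle (round bar 22 mm across, 34 mm long, parallel to the hinge) at the knee of the orange case's steel stay. Locked, it stands 28 mm above the rim and 105 mm in front of the hinge line. Pressed from above with a few N it goes down and towards the hinge, 65 degrees below level; it is straight after 6 mm and well broken after 15 to 25 mm.
- orange_stay (a joint): Bend of the orange stay's knee in rad: 0 = locked (just past straight, against its stop; pushing the lid cannot move it), 0.14 = dead straight, growing as the knee is pressed down and folds, about 2.1 with the lid shut.
- orange_lid_push (a point): Point on the orange lid's outer face (on top when shut), mid-length, 155 mm from the hinge line. y points to the hinge, z out of this face. Lid: panel 14 mm thick, 248 mm long, free edge 193 mm from the hinge; open, it stands upright. The hinge is stiff: the lid stays where it is left, and with the stay broken about 3 N here, from behind and then from above, lowers it.
- orange_lid (a joint): Angle of the orange lid in rad: 0 = propped open on the locked stay, 1.571 (90 degrees) = fully shut on the rim; grows as the lid is lowered.
- blue: The blue tool case, a bystander of the same size and make as the orange one, fixed to the bench, with its lid standing open on a locked stay of its own with a like green knuckle. Origin and axes as for the orange case. Both standing lids reach 303 mm above the bench: pass over them higher than that.
- blue_lid (a joint): Angle of the lid of the blue case, a like case with a like stay, that is to stay open: 0 = propped open, 1.571 = shut.
- blue_stay (a joint): Bend of the blue stay's knee in rad: 0 = locked, as it must stay; grows as it is broken.

How it is judged (in metres and radians):
On the way:
1. the orange stay's knee is broken (bent more than 0.35 rad) while the lid is still well up (lowered by less than 1.2 rad) (value of joint orange_stay above 0.35 rad and value of joint orange_lid below 1.2 rad), for 0.1 s.
At the end, for the whole second after the job is handed in: The orange lid is shut (within 0.07 rad, 4 degrees, of fully closed) and at rest with its stay folded inside; the blue case's lid is still open (within 0.1 rad of where it stood) and its stay still locked (bent less than 0.14 rad) (value of joint orange_lid above 1.501 rad and velocity of joint orange_lid between -0.05 and 0.05 rad/s and value of joint orange_stay above 1.7 rad and value of joint blue_lid below 0.1 rad and value of joint blue_stay below 0.14 rad); the robot touches nothing.
It fails at once if the blue case's stay is broken or its lid lowered (value of joint blue_stay above 0.2 rad or value of joint blue_lid above 0.15 rad).
It also fails if it takes over 45 s, if anything falls off the work surface, if the arm or the gripper's body presses on something with over 40 N, if the wrist force passes 120 N, or if a joint passes its speed limit or range.

### The arm

A 6-joint arm with a two-finger parallel gripper is mounted at the origin on the work surface. World frame = base frame: x ahead of the robot, y to its left, z up, the work surface at z = 0. Lengths are in m, angles in degrees, forces in N, time in s.
With the tool pointing down it reaches from about 0.4 to 0.825 m from the base axis. Payload 7 kg.
Tool frame: the origin (TCP) lies between the finger pads; the fingertips stand ctrl.nose_length ahead of it and the grasp point (between the pads) lies 2 mm behind it (ctrl.nose_length is the distance from the TCP to the fingertips, in m); z points along the fingers, y is the line along which they close (so a half turn about z gives the same grasp; the last joint's range is limited). The gripper opens to 88 mm and grips with 3 to 60 N. Pads are 19 mm wide; open, the fingers measure 130 mm over their backs; the gripper's body (78 mm by 193 mm) begins 47 mm behind the grasp point.
Start: joints at [93.742, 20.546, 0.682, 0, -70.136, -16.507], TCP at [0.149, 0.658, 0.244] pointing down, gripper open.
Joint ranges: [-176.03, 176.03], [-82.01, 121.73], [-58.28, 71.71], [-173.87, 95.51], [-174.79, -0.11], [-173.66, 173.66]. Speed limits (degrees/s): [136.94, 136.94, 172.46, 180, 180, 180].

### API

Orientations are given as [roll, pitch, yaw] about the fixed x, y, z axes, in that order (R = Rz(yaw) Ry(pitch) Rx(roll)).
In Python, from plant import ctrl gives the robot as it stands.
- The arm moves only by the tool apply_moves, never from a script. Its argument "commands" is a list of rows, each a list of 3 entries, a list of its own where there are three numbers: the shift along the world's x, y, z in cm, then the turn about the world's z in rad, then the closure, from 0 (fully open) to 1 (shut). In form: [[[x, y, z], turn, jaw], ...]. A call has 1 to 20 rows; each row is the pose to reach, as a shift and turn from the pose commanded when the call began; what a row does not reach only later rows make up. A row lasts 1/12 s, in which the tool goes at most 41.7 mm and 7.16 degrees, less where a joint would pass 70% of its speed; a pose out of reach is approached as far as the arm can. A call with a gripper value outside its range is refused whole. The fingers move at their own pace and stop on an object; the grip force is fixed at half the most. Time passes only in rows, so rows that repeat a pose let the fingers close. It gives the time, the measured TCP pose, the force, the opening and the grip force at its end, in the units of the state.
- ctrl.get_obs(): the state, without advancing time (a new reading comes with each control period).
- ctrl.snapshot(name): name is "scene" or "side" or "wrist"; returns a dict with "img" (420x560x3 uint8, red, green, blue), "fx", "fy", "cx", "cy" (pixels), "T" (4x4, takes a point from camera to world coordinates). Camera axes: x right, y up, looking along -z (the intrinsics and any distortion apply to the point x, -y, -z); pixel columns grow to the right and rows downward; lengths in m; the calibration is good to about 2 mm. The wrist camera is an equidistant fisheye: a pixel r from the principal point sees the ray r / f radians off the axis. A picture is of the moment at which its call begins. There is no depth.
- ctrl.close_job(): hands the job in; it is judged then, once.
Trained networks look in a picture, given as the dict that the camera call returned (one of the last four; its "shot" number tells which), for a name from the list of things; names that differ only in an ending like _2 or _b are one class to them, and where a whole thing is asked for, a point or a joint stands for the part that bears it (a point fixed in the world has none). Each returns a list of dicts, best first, with "score" (0 to 1); they miss things now and then, are a little off and sometimes report something else, mostly with a low value. They report only what shows in the picture. A call takes as long as a camera call.
- ctrl.search_frame(picture, target): "at" ([column, row] in pixels, amid what is visible of it).
- ctrl.spot_point(picture, target): "at" ([column, row] in pixels: a listed point, or the origin of a listed thing).
The state is a dict: "clock": time; "joint_pos": joint angles; "qvel": joint speeds; "tau": joint torques, N m; "tool_pos": TCP position; "orientation": TCP orientation; "force": force on the tool from outside, world axes, zero at the start; "moment": the same for the moment, N m; "opening": finger opening in m; "gripper_force": force on a finger pad.
Only numpy, scipy, OpenCV 4.12 (cv2) and the standard library are available. Lean on these libraries where they do the work, as an engineer would, in place of code of your own. Each camera call takes 0.05 s, during which the arm holds its last target. There are 200 camera calls.

## Working session

There is one attempt and no reset: what is moved stays moved. The work goes in short steps, Python scripts to look and compute and a tool call to move; the robot and the scene stay as the last step left them, time stands still between calls to the robot, and variables do not carry over. Pictures are saved under pics/ and viewed, at most 10 in all, crops included, and the job is handed in when it is done.

Besides the shell and the picture viewer there is one more tool, called after "Call:" by a JSON object that holds its "op" and its "data". apply_moves: Moves the arm, as the interface text tells. Its arguments: {"type":"object","properties":{"commands":{"type":"array"}},"required":["commands"]}

```bash
mkdir -p pics; cat > h.py <<'E'
import numpy as np, cv2
from plant import ctrl
def snap(n,f=None):
    s=ctrl.snapshot(n)
    if f: cv2.imwrite('pics/'+f,s['img'][:,:,::-1])
    return s
def ray(s,p):
    u=(p[0]-s['cx'])/s['fx'];v=(p[1]-s['cy'])/s['fy']
    T=np.array(s['T']);d=T[:3,:3]@np.array([u,-v,-1.]);return T[:3,3],d/np.linalg.norm(d)
def tri(rs):
    A=0;b=0
    for o,d in rs:
        P=np.eye(3)-np.outer(d,d);A=A+P;b=b+P@o
    return np.linalg.solve(A,b)
E
python3 - <<'E'
from h import *
print(ctrl.nose_length,ctrl.get_obs())
a=snap('scene','a.png');b=snap('side','b.png')
cv2.imwrite('pics/ab.png',cv2.resize(np.hstack([a['img'],b['img']])[:,:,::-1],(800,300)))
for s in (a,b):
  print({k:s[k] for k in s if k!='img'})
  for n in ['orange','orange_knee','orange_lid_push','blue']:
    print(n,[(np.round(r['at']),round(r['score'],2)) for r in ctrl.spot_point(s,n)])
E
```

```text
0.017 {'clock': 0.0, 'joint_pos': array([ 9.37405140e+01,  2.05912185e+01,  6.33469174e-01, -1.99832488e-02,
       -7.01368647e+01, -1.65069714e+01]), 'qvel': array([ 0.02883125, -0.01917941, -0.0380797 ,  0.05308218,  0.05007318,
       -0.01229528]), 'tau': array([-9.23497246e-04, -5.82717991e+01,  2.93057799e+01,  6.99729323e+00,
        7.03147991e-03, -1.64432313e-04]), 'tool_pos': array([0.1490825 , 0.65784813, 0.24262324]), 'orientation': array([ 1.79903947e+02, -8.87418226e-03, -1.27732552e+01]), 'force': array([ 0.87584893, -0.35971338, -0.09620803]), 'moment': array([0.04928681, 0.00591187, 0.01246098]), 'gripper_force': 0.0, 'opening': 0.08785477631098736}
{'fx': 422.62382524318286, 'fy': 422.62382524318286, 'cx': 278.20580929270926, 'cy': 206.96058618336338, 'T': array([[-0.42045622, -0.48721071,  0.76540335,  1.28868264],
       [ 0.90701433, -0.24734063,  0.34080438,  0.3826606 ],
       [ 0.0232718 ,  0.83752513,  0.545903  ,  0.76424922],
       [ 0.        ,  0.        ,  0.        ,  1.        ]]), 'shot': 1}
orange [(array([326., 283.]), 0.92)]
orange_knee [(array([340., 227.]), 0.91)]
orange_lid_push [(array([387., 211.]), 0.82)]
blue [(array([214., 247.]), 0.95)]
{'fx': 486.7967075075643, 'fy': 486.7967075075643, 'cx': 281.44142866662446, 'cy': 203.9623320636277, 'T': array([[-0.34434014, -0.85056232,  0.39745895,  0.96756864],
       [ 0.93883417, -0.30992641,  0.15012005,  0.19402882],
       [-0.00450343,  0.42484039,  0.90525707,  1.24020902],
       [ 0.        ,  0.        ,  0.        ,  1.        ]]), 'shot': 2}
orange [(array([340., 248.]), 0.58)]
orange_knee [(array([346., 204.]), 0.65)]
orange_lid_push [(array([396., 221.]), 0.74), (array([216., 204.]), 0.73)]
blue [(array([216., 207.]), 0.83)]
```

View pics/a.png

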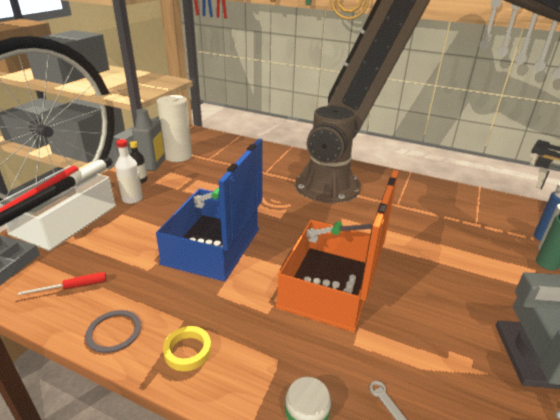

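View pics/b.png

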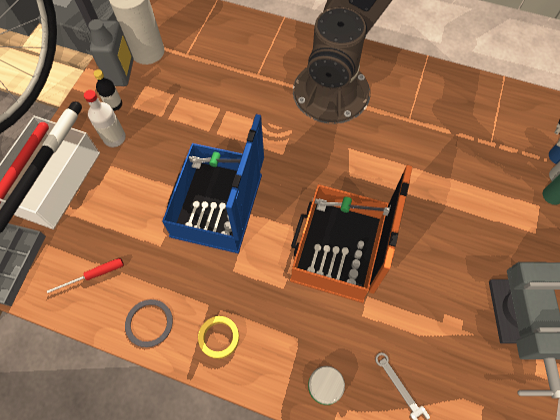

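```bash
python3 - <<'E'
from h import *
a=snap('scene');b=snap('side')
P={}
for n in ['orange','orange_knee','orange_lid_push','blue','blue_lid']:
    try:
        A=[ctrl.spot_point(s,n) for s in (a,b)]
        r=[ray(s,x[0]['at']) for s,x in zip((a,b),A)]
        p=tri(r);print(n,p.round(4),[round(np.linalg.norm(np.cross(p-o,d)),4) for o,d in r])
    except Exception as e: print(n,e)
# green blobs
for s in (a,b):
    h=cv2.cvtColor(s['img'],cv2.COLOR_RGB2HSV);m=cv2.inRange(h,(50,110,60),(85,255,255))
    n,l,st,c=cv2.connectedComponentsWithStats(m)
    print([(c[i].round(1),st[i,2:]) for i in range(1,n) if st[i,4]>15])
    m=cv2.inRange(h,(5,170,90),(14,255,255))
E
```

```text
orange [0.506  0.1755 0.0148] [np.float64(0.0109), np.float64(0.0109)]
orange_knee [0.4242 0.163  0.1376] [np.float64(0.006), np.float64(0.006)]
orange_lid_push [0.4896 0.2833 0.2675] [np.float64(0.002), np.float64(0.002)]
blue [ 0.4784 -0.1941 -0.0229] [np.float64(0.0081), np.float64(0.0081)]
blue_lid it knows: blue, orange, orange_knee, orange_lid_push
[(array([215.4, 193.6]), array([ 7, 11, 57], dtype=int32)), (array([336.3, 227.8]), array([10, 12, 70], dtype=int32)), (array([289. , 416.2]), array([ 8,  9, 23], dtype=int32))]
[(array([214.3, 158.8]), array([ 12,  15, 111], dtype=int32)), (array([345.6, 204.5]), array([ 11,  16, 121], dtype=int32))]
```

```bash
python3 - <<'E'
from h import *
a=snap('scene');b=snap('side')
k=tri([ray(a,(336.3,227.8)),ray(b,(345.6,204.5))]);print(k)
kb=tri([ray(a,(215.4,193.6)),ray(b,(214.3,158.8))]);print(kb)
c1=cv2.resize(a['img'][160:330,270:420],None,fx=3,fy=3,interpolation=2);c2=cv2.resize(b['img'][160:330,280:420],None,fx=3,fy=3,interpolation=2)
cv2.imwrite('pics/c.png',np.hstack([cv2.resize(c1,(400,453)),cv2.resize(c2,(400,486))[:453]])[:,:,::-1])
E
```

```text
[0.42884676 0.16275048 0.13572881]
[ 0.4181877  -0.20208053  0.1309226 ]
```

View pics/c.png

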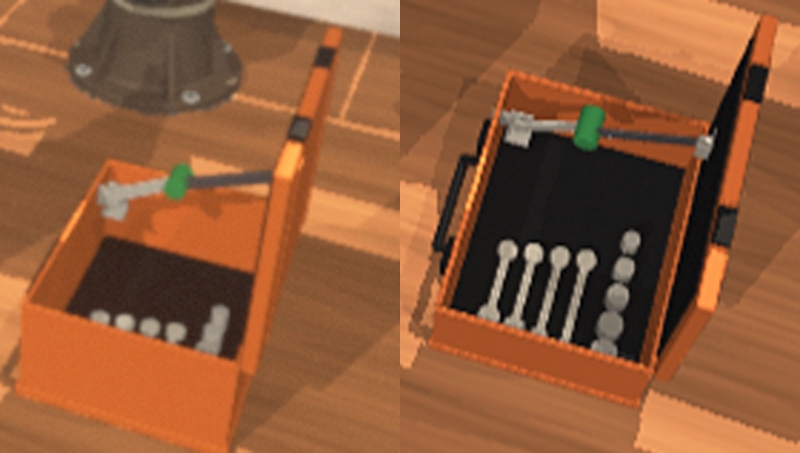

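```bash
python3 - <<'E'
from h import *
a=snap('scene');b=snap('side')
def pl(s,p,z=.11):
    o,d=ray(s,p);return (o+d*(z-o[2])/d[2]).round(4)
A=lambda x,y:(x/2.667+270,y/2.667+160)
B=lambda x,y:((x-400)/2.857+280,y/2.857+160)
print(pl(a,A(22,300)),pl(a,A(108,162)),pl(a,A(245,368)))
print(pl(b,B(434,312)),pl(b,B(511,73)),pl(b,B(645,370)))
print('lidtop near/far', tri([ray(a,A(290,155)),ray(b,B(712,305))]),tri([ray(a,A(335,32)),ray(b,B(770,18))]))
E
```

```text
[0.6207 0.0899 0.11  ] [0.3938 0.081  0.11  ] [0.6145 0.2848 0.11  ]
[0.626  0.0902 0.11  ] [0.3881 0.0801 0.11  ] [0.613  0.2712 0.11  ]
lidtop near/far [0.6195652  0.28847488 0.32236135] [0.36815755 0.2732435  0.29498622]
```

Call:
{"op": "apply_moves", "data": {"commands": [[[0, 0, 4], 0, 1], [[0, 0, 8], 0, 1], [[0, 0, 12], 0, 1], [[0, 0, 16], 0, 1], [[2, -3, 18], -0.12, 1], [[4, -7, 18], -0.24, 1], [[6, -10.5, 18], -0.36, 1], [[8, -14, 18], -0.48, 1], [[10, -17.5, 18], -0.6, 1], [[12, -21, 18], -0.72, 1], [[14, -24.5, 18], -0.84, 1], [[16, -28, 18], -0.96, 1], [[18, -31.5, 18], -1.08, 1], [[20, -35, 18], -1.2, 1], [[22, -38.5, 18], -1.3, 1], [[24, -42, 18], -1.3, 1], [[26, -45.5, 18], -1.3, 1], [[28, -49, 18], -1.3, 1], [[28, -49.5, 18], -1.3, 1], [[28, -49.5, 18], -1.3, 1]]}}

```text
clock: 2.87
tool_pos: [0.4298, 0.1609, 0.4238]
orientation: [-180.0, 0.0, -87.5]
force: [-0.2, 0.3, 0.1]
opening: 0.0004
gripper_force: 0.0
```

```bash
python3 - <<'E'
from h import *
o=ctrl.get_obs();print({k:np.round(o[k],3) for k in o})
s=snap('wrist','d.png');print({k:s[k] for k in s if k!='img'})
print(ctrl.spot_point(s,'orange_knee'))
K=np.array([[s['fx'],0,s['cx']],[0,s['fy'],s['cy']],[0,0,1]])
h=cv2.cvtColor(s['img'],cv2.COLOR_RGB2HSV);m=cv2.inRange(h,(50,110,60),(85,255,255))
n,l,st,c=cv2.connectedComponentsWithStats(m)
for i in range(1,n):
  if st[i,4]>15:
    u=cv2.fisheye.undistortPoints(c[i].reshape(1,1,2),K,np.zeros(4))[0,0]
    T=s['T'];d=T[:3,:3]@np.array([u[0],-u[1],-1]);p=T[:3,3]
    print(c[i],st[i],p+d*(.138-p[2])/d[2])
E
```

```text
{'clock': np.float64(2.867), 'joint_pos': array([ 4.5239e+01, -4.4490e+00, -6.1480e+00,  7.0000e-03, -8.8277e+01,
       -4.2745e+01]), 'qvel': array([ 3.43 ,  0.152,  0.251, -0.403,  0.36 , -2.046]), 'tau': array([ -1.476, -24.58 ,  31.052,   7.583,  -0.067,   0.488]), 'tool_pos': array([0.43 , 0.161, 0.424]), 'orientation': array([-1.79978e+02,  1.10000e-02, -8.75060e+01]), 'force': array([-0.227,  0.258,  0.109]), 'moment': array([ 0.148, -0.041,  0.026]), 'gripper_force': np.float64(0.0), 'opening': np.float64(0.0)}
{'fx': 325.19226210127806, 'fy': 325.19226210127806, 'cx': 277.5709161433595, 'cy': 210.084199503096, 'T': array([[-9.99037736e-01,  4.24481621e-02,  1.10342672e-02,
         4.33339029e-01],
       [-4.38556186e-02, -9.63762816e-01, -2.63130994e-01,
         9.07186377e-02],
       [-5.35010677e-04, -2.63361707e-01,  9.64697012e-01,
         5.63705187e-01],
       [ 0.00000000e+00,  0.00000000e+00,  0.00000000e+00,
         1.00000000e+00]]), 'shot': 9}
[{'at': [277.5, 174.3], 'score': 0.97}]
[276.         174.84328358] [265 170  27  17 134] [0.43266579 0.15864035 0.138     ]
[284.6 184.9] [278 182  14   5  40] [0.4206429  0.17169072 0.138     ]
[ 84.13380282 201.65492958] [ 70 188  21  35 142] [0.72514186 0.20650039 0.138     ]
```

View pics/d.png

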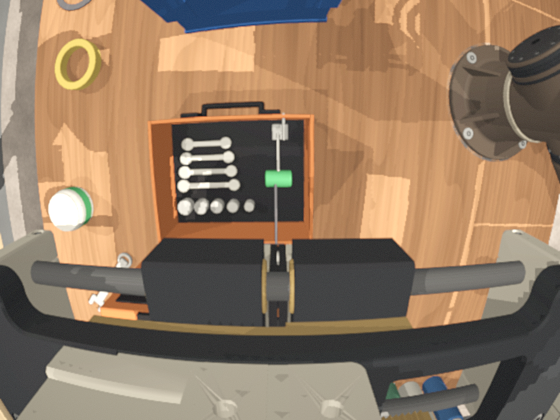

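Call:
{"op": "apply_moves", "data": {"commands": [[[0, 0.1, -4], 0, 1], [[0, 0.1, -8], 0, 1], [[0, 0.1, -12], 0, 1], [[0, 0.1, -16], 0, 1], [[0, 0.1, -20], 0, 1], [[0, 0.1, -23], 0, 1], [[0, 0.1, -24.5], 0, 1], [[0, 0.1, -25], 0, 1], [[0, 0.1, -25.4], 0, 1], [[0, 0.2, -25.8], 0, 1], [[0, 0.4, -26.2], 0, 1], [[0, 0.6, -26.6], 0, 1], [[0, 0.8, -27], 0, 1], [[0, 0.9, -27.3], 0, 1], [[0, 0.9, -27.3], 0, 1]]}}

```text
clock: 4.22
tool_pos: [0.429, 0.1719, 0.1502]
orientation: [180.0, -0.0, -87.3]
force: [0.9, -3.8, 0.4]
opening: 0.0003
gripper_force: 1.3
```

```bash
python3 - <<'E'
from h import *
s=snap('side','e.png')
a=snap('scene')
cv2.imwrite('pics/e.png',np.hstack([cv2.resize(s['img'][130:330,250:450],(400,400)),cv2.resize(a['img'][140:340,250:450],(400,400))])[:,:,::-1])
E
```

```text
(no output)
```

View pics/e.png

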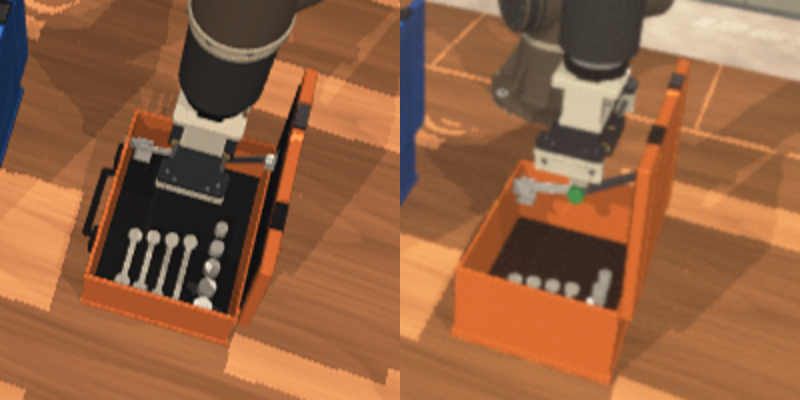

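Call:
{"op": "apply_moves", "data": {"commands": [[[0, 0.1, -0.4], 0, 1], [[0, 0.3, -0.8], 0, 1], [[0, 0.4, -1.2], 0, 1], [[0, 0.4, -1.2], 0, 1], [[0, 0.4, -1.2], 0, 1]]}}

```text
clock: 4.73
tool_pos: [0.4281, 0.1754, 0.1377]
orientation: [179.9, -0.1, -87.3]
force: [-1.9, -5.0, -2.3]
opening: 0.0003
gripper_force: 28.2
```

```bash
python3 - <<'E'
from h import *
s=snap('side')
a=snap('scene')
cv2.imwrite('pics/f.png',np.hstack([cv2.resize(s['img'][130:330,250:450],(400,400)),cv2.resize(a['img'][140:340,250:450],(400,400))])[:,:,::-1])
for s in (a,s): print(ctrl.spot_point(s,'orange_knee')[:2])
E
```

```text
[{'at': [342.2, 238.6], 'score': 0.52}]
[]
```

View pics/f.png

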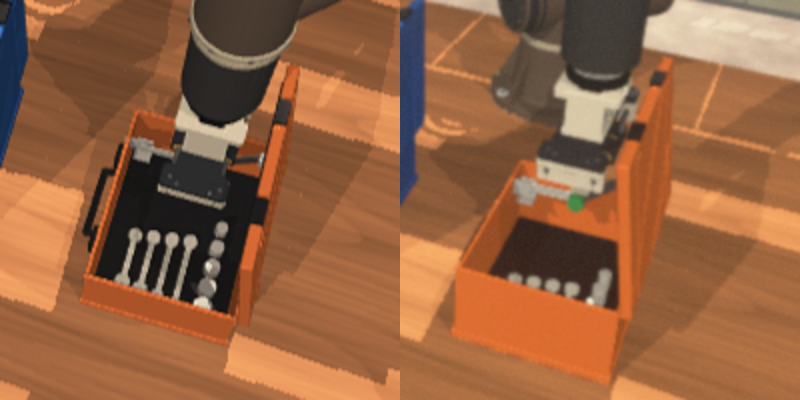

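Call:
{"op": "apply_moves", "data": {"commands": [[[0, -0.3, 2], 0, 1], [[0, -0.5, 6], 0, 1], [[0, -0.5, 10], 0, 1], [[0, -0.5, 14], 0, 1], [[0, -0.5, 18], 0, 1], [[0, -0.5, 22], 0, 1], [[0, -0.5, 26], 0, 1], [[0, -0.5, 28], 0, 1], [[1, 3, 28], 0, 1], [[2.5, 7, 28], 0, 1], [[4, 11, 28], 0, 1], [[5.5, 15, 28], 0, 1], [[7, 18.5, 28], 0, 1], [[7, 18.5, 28], 0, 1], [[7, 18.5, 25], 0, 1], [[7, 18.5, 21], 0, 1], [[7, 18.5, 17], 0, 1], [[7, 18.5, 14], 0, 1], [[7, 18.5, 13.7], 0, 1]]}}

```text
clock: 6.52
tool_pos: [0.497, 0.3603, 0.2693]
orientation: [179.6, -0.2, -87.3]
force: [-0.9, -0.2, -1.9]
opening: 0.0005
gripper_force: 0.0
```

```bash
python3 - <<'E'
from h import *
s=snap('side')
a=snap('scene')
cv2.imwrite('pics/g.png',np.hstack([cv2.resize(s['img'][130:330,250:450],(400,400)),cv2.resize(a['img'][140:340,250:450],(400,400))])[:,:,::-1])
r=[ray(x,ctrl.spot_point(x,'orange_lid_push')[0]['at']) for x in (a,s)]
print(tri(r))
E
```

```text
[0.48942955 0.28317848 0.25468549]
```

View pics/g.png

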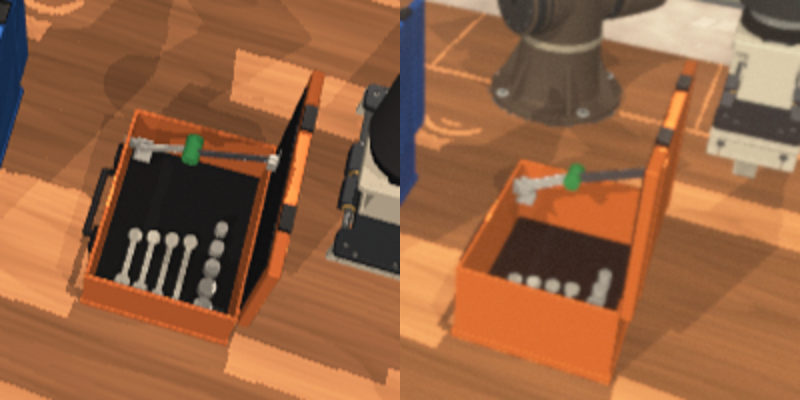

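```bash
python3 - <<'E'
from h import *
a=snap('scene');b=snap('side')
R=[]
for s in (a,b):
    h=cv2.cvtColor(s['img'],cv2.COLOR_RGB2HSV);m=cv2.inRange(h,(50,110,60),(85,255,255))
    n,l,st,c=cv2.connectedComponentsWithStats(m)
    g=[c[i] for i in range(1,n) if st[i,4]>15 and 300<c[i][0]<380];print(g);R.append(ray(s,g[0]))
print(tri(R))
E
```

```text
[array([336.30136986, 228.20547945])]
[array([345.63157895, 204.73684211])]
[0.42888934 0.16293905 0.13454591]
```

Call:
{"op": "apply_moves", "data": {"commands": [[[0, 0, 4], 0, 1], [[0, 0, 8], 0, 1], [[0, 0, 12], 0, 1], [[0, 0, 14], 0, 1], [[-2, -4, 14], 0, 1], [[-4, -8, 14], 0, 1], [[-5, -12, 14], 0, 1], [[-6, -15.5, 14], 0, 1], [[-7, -19, 14], 0, 1], [[-7, -19.7, 14], 0, 1], [[-7, -19.7, 10], 0, 1], [[-7, -19.7, 6], 0, 1], [[-7, -19.7, 2], 0, 1], [[-7, -19.7, -2], 0, 1], [[-7, -19.7, -6], 0, 1], [[-7, -19.7, -9], 0, 1], [[-7, -19.7, -10], 0, 1], [[-7, -19.7, -10], 0, 1]]}}

```text
clock: 8.32
tool_pos: [0.4286, 0.1638, 0.1743]
orientation: [179.9, -0.1, -87.3]
force: [-0.6, 0.7, 0.1]
opening: 0.0004
gripper_force: 0.0
```

Call:
{"op": "apply_moves", "data": {"commands": [[[0, 0.1, -0.5], 0, 1], [[0, 0.3, -1], 0, 1], [[0, 0.5, -1.5], 0, 1], [[0, 0.6, -2], 0, 1], [[0, 0.8, -2.5], 0, 1], [[0, 1, -3], 0, 1], [[0, 1.1, -3.5], 0, 1], [[0, 1.2, -4], 0, 1], [[0, 1.2, -4], 0, 1], [[0, 1.2, -4], 0, 1]]}}

```text
clock: 9.15
tool_pos: [0.4281, 0.1752, 0.1345]
orientation: [179.9, -0.1, -87.3]
force: [0.3, -3.6, -4.1]
opening: 0.0005
gripper_force: 36.0
```

```bash
cat >> h.py <<'E'
def green():
    a=snap('scene')
    h=cv2.cvtColor(a['img'],cv2.COLOR_RGB2HSV);m=cv2.inRange(h,(50,110,50),(85,255,255))
    n,l,st,c=cv2.connectedComponentsWithStats(m)
    print('green',[c[i].round(1) for i in range(1,n) if st[i,4]>10 and 300<c[i][0]<400])
    q=ctrl.spot_point(a,'orange_lid_push');print('push',q and q[0])
    return a
E
python3 -c "
from h import *
green();print(ctrl.get_obs()['force'])"
```

```text
green [array([337.2, 242.1])]
push {'at': [371.6, 206.0], 'score': 0.57}
[ 0.43868515 -4.84686042 -3.95198117]
```

Call:
{"op": "apply_moves", "data": {"commands": [[[0, 0, 0.3], 0, 1], [[0, 0, 0.6], 0, 1], [[0, 0, 0.6], 0, 1]]}}

```text
clock: 9.5
tool_pos: [0.4282, 0.1763, 0.1417]
orientation: [179.9, 0.0, -87.3]
force: [-6.0, -0.4, -2.4]
opening: 0.0004
gripper_force: 35.8
```

```bash
python3 -c "
from h import *
a=green();print(ctrl.get_obs()['force'])
b=snap('side');w=snap('wrist')
cv2.imwrite('pics/i.png',np.hstack([cv2.resize(w['img'][100:300,180:380],(400,400)),cv2.resize(a['img'][170:290,290:410],(400,400))])[:,:,::-1])"
```

```text
green [array([337.7, 239.5])]
push {'at': [380.0, 211.2], 'score': 0.98}
[-6.49081778 -0.74069917 -2.25671255]
```

View pics/i.png

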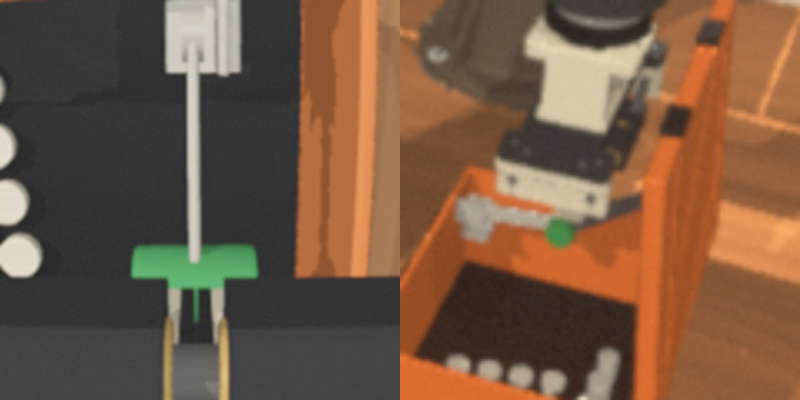

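Call:
{"op": "apply_moves", "data": {"commands": [[[0, 0, -0.4], 0, 1], [[0, 0, -0.8], 0, 1], [[0, 0, -0.8], 0.0, 0.8], [[0, 0, -0.8], 0, 0.8], [[0, 0, -0.8], 0, 0.8], [[0, 0, -1.2], 0, 0.8], [[0, 0, -1.2], 0, 0.8]]}}

```text
clock: 10.28
tool_pos: [0.4212, 0.1725, 0.1266]
orientation: [179.1, -0.3, -87.4]
force: [-31.8, 0.6, 2.1]
opening: 0.0168
gripper_force: 40.4
```

```bash
python3 -c "
from h import *
a=green();print(ctrl.get_obs()['force'])"
```

```text
green [array([336.7, 244.9])]
push {'at': [364.2, 208.7], 'score': 0.66}
[-31.38673079   0.12352403   1.89939812]
```

Call:
{"op": "apply_moves", "data": {"commands": [[[0, -0.1, 0.3], 0, 0.8], [[0, -0.2, 0.8], 0, 0.8], [[0, -0.2, 1.3], 0, 0.8], [[0, -0.2, 1.3], 0, 0.8]]}}

```text
clock: 10.72
tool_pos: [0.4211, 0.1748, 0.1396]
orientation: [179.2, 0.1, -87.4]
force: [-39.1, 20.2, -4.9]
opening: 0.017
gripper_force: 34.5
```

```bash
python3 -c "
from h import *
a=green();print(ctrl.get_obs()['force'])"
```

```text
green [array([337.4, 240.4])]
push {'at': [378.7, 206.1], 'score': 0.62}
[-39.27711242  21.07025926  -3.42841758]
```

```bash
python3 -c "
from h import *
w=snap('wrist')
cv2.imwrite('pics/j.png',cv2.resize(w['img'][190:310,180:380],(800,480),interpolation=2)[:,:,::-1])"
```

```text
(no output)
```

View pics/j.png

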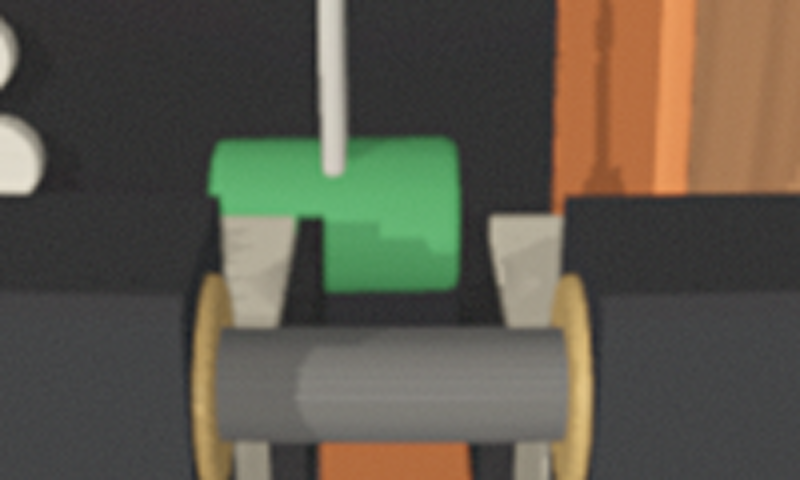

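Call:
{"op": "apply_moves", "data": {"commands": [[[-0.4, 0, 0], 0, 0.8], [[-0.7, 0, -0.3], 0, 0.8], [[-0.7, 0, -0.6], 0, 0.8], [[-0.7, 0, -0.6], 0, 0.8]]}}

```text
clock: 11.2
tool_pos: [0.4201, 0.1751, 0.1364]
orientation: [179.8, 0.1, -87.2]
force: [-13.2, 4.9, -0.6]
opening: 0.017
gripper_force: 39.2
```

```bash
python3 -c "
from h import *
a=green();print(ctrl.get_obs()['force'])"
```

```text
green [array([337.4, 241.3])]
push {'at': [376.3, 206.9], 'score': 0.86}
[-14.86772832   6.11401787  -0.3843709 ]
```

Call:
{"op": "apply_moves", "data": {"commands": [[[-0.4, 0, 0], 0, 0.5], [[-0.4, 0, 0], 0, 0.5], [[-0.4, 0, 0], 0, 0.5], [[-0.4, 0, 0], 0, 0.5]]}}

```text
clock: 11.63
tool_pos: [0.4108, 0.1735, 0.1341]
orientation: [179.3, -0.0, -87.4]
force: [-45.8, 17.9, 0.6]
opening: 0.0384
gripper_force: 38.6
```

```bash
python3 -c "
from h import *
a=green();print(ctrl.get_obs()['force'])"
```

```text
green [array([337. , 242.4])]
push {'at': [372.2, 208.9], 'score': 0.84}
[-45.62453902  17.99108492  -0.7476955 ]
```

Call:
{"op": "apply_moves", "data": {"commands": [[[-0.6, 0, 0], 0, 0.56], [[-1.2, 0, 0], 0, 0.56], [[-1.2, 0, 0], 0, 0.56]]}}

```text
clock: 11.98
tool_pos: [0.4085, 0.1753, 0.1385]
orientation: [-179.6, 0.1, -87.1]
force: [8.7, -4.7, -3.4]
opening: 0.0391
gripper_force: 39.2
```

```bash
python3 -c "
from h import *
a=green();print(ctrl.get_obs()['force'])"
```

```text
green [array([337.4, 240.6])]
push {'at': [374.9, 210.3], 'score': 0.66}
[ 7.49358422 -4.24517536 -1.76100929]
```

Call:
{"op": "apply_moves", "data": {"commands": [[[0.3, 0, 0.5], 0, 0.56], [[0.3, -0.4, 1.5], 0, 0.56], [[0.3, -0.9, 2.5], 0, 0.56], [[0.3, -1, 3.5], 0, 0.56], [[0.3, -1, 4.5], 0, 0.56], [[0.3, -1, 5.5], 0, 0.56], [[0.3, -1, 5.5], 0, 0.56]]}}

```text
clock: 12.67
tool_pos: [0.4113, 0.1659, 0.1949]
orientation: [-179.7, 0.2, -87.2]
force: [0.3, 0.2, 0.2]
opening: 0.0387
gripper_force: 0.0
```

```bash
python3 -c "
from h import *
a=green();print(ctrl.get_obs()['force'])"
```

```text
green [array([336.4, 227.7])]
push {'at': [386.5, 209.3], 'score': 0.86}
[ 0.42926913 -0.10234299 -0.58623049]
```

Call:
{"op": "apply_moves", "data": {"commands": [[[1.8, -0.9, 0], 0, 0.84], [[1.8, -0.9, 0], 0, 0.84], [[1.8, -0.9, -1], 0, 0.84], [[1.8, -0.9, -2], 0, 0.84], [[1.8, -0.9, -2.7], 0, 0.84], [[1.8, -0.8, -3.1], 0, 0.84], [[1.8, -0.6, -3.5], 0, 0.84], [[1.8, -0.4, -3.9], 0, 0.84], [[1.8, -0.3, -4.3], 0, 0.84], [[1.8, -0.1, -4.7], 0, 0.84], [[1.8, 0, -5.1], 0, 0.84], [[1.8, 0, -5.3], 0, 0.84], [[1.8, 0, -5.3], 0, 0.84]]}}

```text
clock: 13.85
tool_pos: [0.4272, 0.1645, 0.1382]
orientation: [-180.0, 0.0, -87.2]
force: [0.4, -0.0, 0.8]
opening: 0.0139
gripper_force: 0.0
```

```bash
python3 -c "
from h import *
a=green();print(ctrl.get_obs()['force'])"
```

```text
green [array([337.6, 240.6])]
push {'at': [379.6, 208.4], 'score': 0.73}
[-0.41542555 -0.19388089 -1.36982478]
```

Call:
{"op": "apply_moves", "data": {"commands": [[[0, -0.2, 0.2], 0, 0.84], [[0, -0.3, 0.6], 0, 0.84], [[0, -0.3, 1], 0, 0.84], [[0, -0.3, 1], 0, 0.84]]}}

```text
clock: 14.28
tool_pos: [0.4277, 0.1615, 0.1497]
orientation: [-179.9, 0.1, -87.3]
force: [-0.9, 1.3, 0.6]
opening: 0.0142
gripper_force: 0.0
```

```bash
python3 -c "
from h import *
a=green();print(ctrl.get_obs()['force'])"
```

```text
green [array([337.6, 239.3])]
push {'at': [378.5, 206.1], 'score': 0.63}
[ 0.39287111 -0.58119222  0.89189205]
```

Call:
{"op": "apply_moves", "data": {"commands": [[[0, 0, 1], 0, 0.84], [[0, 0, 3], 0, 0.84], [[0, -0.5, 7], 0, 0.84], [[0, -0.5, 11], 0, 1], [[0, -0.5, 15], 0, 1], [[0, -0.5, 19], 0, 1], [[0, -0.5, 23], 0, 1], [[0, -0.5, 26.5], 0, 1], [[0, -0.5, 26.5], 0, 1], [[1, 3, 26.5], 0, 1], [[2.5, 7, 26.5], 0, 1], [[4, 11, 26.5], 0, 1], [[5.5, 15, 26.5], 0, 1], [[7, 18.5, 26.5], 0, 1], [[7, 19.8, 26.5], 0, 1], [[7, 19.8, 23], 0, 1], [[7, 19.8, 19], 0, 1], [[7, 19.8, 15], 0, 1], [[7, 19.8, 12.5], 0, 1], [[7, 19.8, 12.5], 0, 1]]}}

```text
clock: 16.05
tool_pos: [0.4947, 0.3573, 0.2668]
orientation: [179.5, -0.4, -87.3]
force: [-1.1, -0.2, -0.8]
opening: 0.0005
gripper_force: 0.0
```

```bash
python3 -c "
from h import *
a=green();b=snap('side')
print(tri([ray(x,ctrl.spot_point(x,'orange_lid_push')[0]['at']) for x in (a,b)]))"
```

```text
green [array([337.9, 238.1])]
push {'at': [377.1, 209.3], 'score': 0.94}
[0.49739813 0.26712835 0.2638527 ]
```

Call:
{"op": "apply_moves", "data": {"commands": [[[0, -3, 0.3], 0, 1], [[0, -5.5, 0.6], 0, 1], [[0, -7, 0.6], 0, 1], [[0, -8, 0.6], 0, 1], [[0, -9, 0.5], 0, 1], [[0, -10, 0.3], 0, 1], [[0, -11, 0.1], 0, 1], [[0, -12, -0.2], 0, 1], [[0, -13, -0.5], 0, 1], [[0, -14, -0.9], 0, 1], [[0, -15, -1.4], 0, 1], [[0, -16, -1.9], 0, 1], [[0, -16, -1.9], 0, 1]]}}

```text
clock: 17.38
tool_pos: [0.4959, 0.1968, 0.2528]
orientation: [179.8, -0.1, -87.3]
force: [0.0, 0.1, -0.4]
opening: 0.0003
gripper_force: 0.0
```

```bash
python3 -c "
from h import *
a=green();b=snap('side')
print(tri([ray(x,ctrl.spot_point(x,'orange_lid_push')[0]['at']) for x in (a,b)]))
cv2.imwrite('pics/k.png',np.hstack([cv2.resize(b['img'][130:330,250:450],(400,400)),cv2.resize(a['img'][140:340,250:450],(400,400))])[:,:,::-1])"
```

```text
green []
push {'at': [339.5, 209.3], 'score': 0.95}
[0.50108029 0.181807   0.24032553]
```

View pics/k.png

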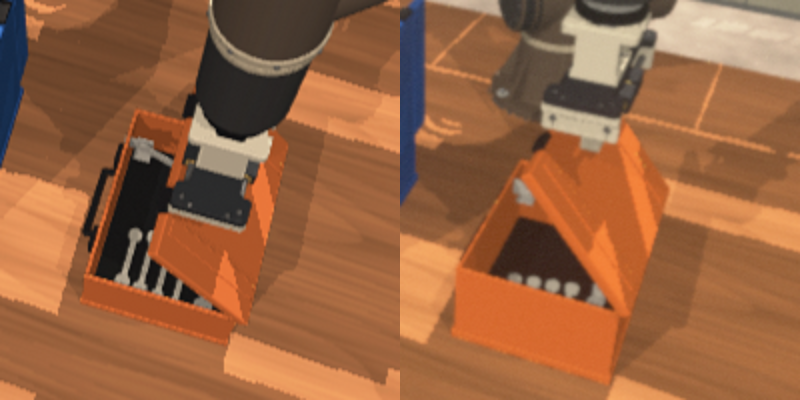

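Call:
{"op": "apply_moves", "data": {"commands": [[[0, -0.8, -0.6], 0, 1], [[0, -1.6, -1.4], 0, 1], [[0, -2.3, -2.2], 0, 1], [[0, -3, -3], 0, 1], [[0, -3.6, -3.8], 0, 1], [[0, -4.2, -4.6], 0, 1], [[0, -4.7, -5.5], 0, 1], [[0, -5.1, -6.4], 0, 1], [[0, -5.5, -7.3], 0, 1], [[0, -5.8, -8.2], 0, 1], [[0, -6.1, -9.1], 0, 1], [[0, -6.3, -9.9], 0, 1], [[0, -6.4, -10.5], 0, 1], [[0, -6.4, -11], 0, 1], [[0, -6.4, -11.3], 0, 1], [[0, -6.4, -11.5], 0, 1], [[0, -6.4, -11.5], 0, 1]]}}

```text
clock: 19.05
tool_pos: [0.4969, 0.1351, 0.1411]
orientation: [180.0, -0.0, -87.2]
force: [-8.0, -1.1, 16.8]
opening: 0.0008
gripper_force: 8.6
```

Call:
{"op": "apply_moves", "data": {"commands": [[[0, 0, 1], 0, 1], [[0, 0, 3], 0, 1], [[0, 0, 7], 0, 1], [[0, 0, 11], 0, 1], [[0, 0, 15], 0, 1], [[0, 0, 19], 0, 1], [[0, 0, 22], 0, 1], [[0, 0, 22], 0, 1], [[0, 0, 22], 0, 1]]}}

```text
clock: 19.8
tool_pos: [0.4978, 0.1359, 0.362]
orientation: [-179.8, 0.2, -87.2]
force: [0.1, 0.1, -0.6]
opening: 0.0005
gripper_force: 0.0
```

```bash
python3 -c "
from h import *
a=green();b=snap('side')
print(tri([ray(x,ctrl.spot_point(x,'orange_lid_push')[0]['at']) for x in (a,b)]))
for s,p in ((a,(215.4,193.6)),(b,(214.3,158.8))):
    h=cv2.cvtColor(s['img'],cv2.COLOR_RGB2HSV);m=cv2.inRange(h,(50,110,60),(85,255,255))
    n,l,st,c=cv2.connectedComponentsWithStats(m);print(p,[x for x in c if abs(x[0]-p[0])<20])
"
```

```text
green []
push {'at': [307.2, 244.3], 'score': 0.82}
[0.50245791 0.11090403 0.11592796]
(215.4, 193.6) [array([215.43103448, 193.70689655])]
(214.3, 158.8) [array([214.28828829, 158.82882883])]
```

```bash
python3 -c "
from plant import ctrl
print(ctrl.close_job())"
```

```text
the job is handed in; nothing more can be done
None
```

The orange case is shut and the arm is clear of it; the blue case's green knuckle hadn't moved. The job is handed in at about 20 s, but the hand-in returned no verdict. The first two presses on the knuckle relocked the stay when I lifted away; the third held.

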